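Gauge the purple elevator's blade with the ratchet thimble

ROBOT

A 6-joint arm with a two-finger parallel gripper is mounted at the origin on the work surface. World frame = base frame: x ahead of the robot, y to its left, z up, the work surface at z = 0. Lengths are in mm, angles in degrees, forces in N, time in s.
With the tool pointing down it reaches from about 300 to 850 mm from the base axis. Payload 4.2 kg.
Tool frame: the origin (TCP) lies on the centre line of the jaws, within the pads' length; the fingertips stand 11 mm ahead of it and the grasp point (between the pads) lies 8 mm behind it; z points along the fingers, y is the line along which they close (so a half turn about z gives the same grasp; the last joint's range is limited). The gripper opens to 91 mm and grips with 3 to 60 N. Pads are 32 mm wide; open, the fingers measure 118 mm over their backs; the gripper's body (76 mm by 178 mm) begins 60 mm behind the grasp point.
Start: joints at [-77.235, 18.312, 89.639, -0, 72.044, -1.146], TCP at [138.244, -558.149, 224.976] pointing down, gripper open.
Joint ranges: [-177.97, 177.97], [-48.28, 115.42], [12.27, 149.76], [-77.06, 257.06], [2.81, 150.46], [-146.56, 146.56]. Speed limits (degrees/s): [147.25, 147.25, 180, 180, 180, 180].

INTERFACE

Orientations are given as [roll, pitch, yaw] about the fixed x, y, z axes, in that order (R = Rz(yaw) Ry(pitch) Rx(roll)).
In Python, from workcell import env, grab_frame, camera_model, models gives the robot as it stands.
- The arm moves only by the shell command python3 -m crank 'ROWS' [FORCE]. ROWS is text: rows parted by semicolons, each of 7 numbers parted by spaces: the closure, from -1 (fully open) to 1 (shut), so that 0 is half open, then the shift along the tool's x, y, z in mm, then the turn, a rotation vector about the tool's x, y, z in degrees. A call has 1 to 10 rows; each row shifts and turns the commanded pose from where the row before left it, along the tool's axes as they then stand; what a row does not reach is not made up. A row lasts 1/8 s, in which the tool goes at most 62.5 mm and 10.7 degrees, less where a joint would pass 70% of its speed; a pose out of reach is approached as far as the arm can. A call is refused whole if a number of a shift passes 62.5 or a number of a turn 10.7, either way. A call with a gripper value outside its range is refused whole. The fingers move at their own pace and stop on an object; FORCE is the grip in N (left out, the last holds). Time passes only in rows, so rows that do not move let the fingers close. It gives the time, the measured TCP pose, the force, the opening and the grip force at its end, in the units of the state.
- env.state(): the state, without advancing time (a new reading comes with each control period).
- grab_frame(name): name is "side" or "top"; returns the picture (400x640x3 uint8, blue, green, red); there is no depth.
- camera_model(name): a dict with "K" (3x3 intrinsics, pixels), "R" (3x3) and "t" (3): a world point X has camera coordinates R X + t. Camera axes: x right, y down, z forward; pixel columns grow to the right and rows downward; lengths in mm; the calibration is good to about 2 mm. A picture is of the moment at which its call begins. camera_model takes no time and is no camera call.
- env.job_done(): hands the job in; it is judged then, once.
Trained networks look in the newest picture that a camera, given by its name, has taken for a name from the list of things; names that differ only in an ending like _2 or _b are one class to them, and where a whole thing is asked for, a point or a joint stands for the part that bears it (a point fixed in the world has none). Each returns a list of dicts, best first, with "p" (0 to 1); they miss things now and then, are a little off and sometimes report something else, mostly with a low value. They report only what shows in the picture. A call takes as long as a camera call. They do not tell look-alikes from the thing itself.
- models.search_frame(name, camera): "point" ([x, y, z] in mm, in world coordinates, good to about 4 mm: the middle of the surface that is visible of it).
The state is a dict: "time_s": time; "qpos": joint angles; "qvel": joint speeds; "effort": joint torques, N m; "ee_pos": TCP position; "ee_rot": TCP orientation; "force": force on the tool from outside, world axes, zero at the start; "torque": the same for the moment, N m; "gripper_width": finger opening in mm; "gripper_force": force on a finger pad.
Only numpy, scipy, OpenCV 4.12 (cv2) and the standard library are available. Lean on these libraries where they do the work, as an engineer would, in place of code of your own. Each camera call takes 0.05 s, during which the arm holds its last target. There are 200 camera calls.

TASK

Check the blade of the purple-banded steel elevator: lay it level in the bench gauge, its handle in the forked rest and the middle of its blade's end part on the round anvil below the spindle, and let go of it. Then turn the dark ratchet knob on top clockwise until the spindle clamps the blade and the ratchet slips, at least an eighth of a turn of slip, and leave the elevator gently clamped there. Do not disturb the other instruments, vessels and tubes.

Things in the scene. Friction and masses are not known exactly. Their poses are not given: they have to be found in the camera images.
- gauge: cream bench gauge, fixed. Origin on the table below the anvil and spindle axis (upright). Base plate x -55 to 55, y -175 to 65 mm, 12 mm thick; column x -20 to 20, y 38 to 60 mm; arm from it over the anvil, x -18 to 18, y -22 to 60 mm, 92 to 118 mm up; on the arm the aluminium barrel (34 mm across, up to 146 mm), on that the dark ratchet knob. The part lies along the gauge's y, its blade end to +y
- gauge_anvil (a point): centre of the top face of the round steel anvil, 24 mm across, 60 mm above the table; axes as the gauge
- gauge_rest (a point): floor of the forked handle rest, at its middle, 165 mm from the anvil on the gauge's -y side, 60 mm above the table; slot 22 mm wide (x) between black prongs 6 mm thick rising 12 mm above the floor; 16 mm long along y; axes as the gauge. Free space down to the base plate between rest and anvil
- spindle: round steel spindle 12 mm across; origin at the centre of its lower face, which starts 13 to 20 mm above the anvil and goes down 4 mm per radian that the knob and barrel turn clockwise (seen from above). It does not turn; barrel and knob do not go up or down
- thimble (a joint): angle of the thimble barrel in the gauge, rad, grows clockwise seen from above; spindle face to anvil is 20 mm - 4 mm x this angle; a red line marks it. Stiff enough to stay where left
- ratchet_grip (a point): centre of the dark knurled ratchet knob (half-way up, on its axis): 26 mm across, 36 mm tall, from 146 to 182 mm above the table, gripped from above across its diameter; red line on its top. Clear all round
- ratchet (a joint): angle by which the ratchet knob has slipped on the thimble barrel, rad, clockwise positive, 0 at the start: turning the knob carries the barrel with it until the spindle meets something, then the knob slips at about 0.055 N m and this angle grows
- elevator_mid (a point): elevator with PURPLE bands, flat on the tray: grip point on its middle line, half-way up the handle (5 mm above its underside), near its centre of mass. 200 mm long along its x, +x to the blade: from here the handle (12 mm wide, 10 high) runs -95 to +35 mm, the blade (14 mm wide, 5 thick, underside flush with the handle's) +35 to +105 mm. 120 g
- elevator_blade (a point): measuring point of the purple elevator: middle of its blade's end part, half-way through its thickness (2.5 mm above its underside), 90 mm from the grip point and 15 mm from the tip
- tray: blue instrument tray, a fixed flat plate 290 x 250 mm (its x, y) and 4 mm thick, origin at the centre of its underside; three elevators lie side by side on it about 80 mm apart, in any order, blades roughly towards its +y
- elevator_blue_mid (a point): flat steel elevator just like the purple one but with blue bands, a bystander on the tray; the point is on its middle line 5 mm towards the handle end from mid-length and 5 mm above its underside, x along it towards the blade
- elevator_green_mid (a point): flat steel elevator just like the purple one but with green bands, a bystander on the tray; the point is on its middle line 5 mm towards the handle end from mid-length and 5 mm above its underside, x along it towards the blade
- elevator: the same purple elevator, origin at mid-length on its underside, x towards the blade
- tube_rack: white rack of purple-capped tubes, 60 x 150 mm (x, y), 92 mm tall, standing beyond the tray, origin at the centre of its underside; a bystander
- bottle: amber glass medicine bottle, 44 mm across, 115 mm tall, standing behind the gauge's handle side, origin at the centre of its underside; a bystander
- jar: clear screw-top jar, 64 mm across, 85 mm tall, standing at the head end of the gauge, origin at the centre of its underside; a bystander
- dish: round steel bowl, 84 mm across, 32 mm tall, standing on the robot's side of the gauge, origin at the centre of its underside; a bystander
- scissors: steel scissors lying flat on the table on the robot's side of the tray, 145 mm long along their x, 75 mm wide, 8 mm thick, origin near the pivot; a bystander
Not all that is in view belongs to the job. Leave any brown or yellow look-alike of the elevator alone.

How it is judged:
By the outcome, as a careful person would: the job done as asked, in the order asked, and still so for the second after the job is handed in, with the robot touching nothing.
It also fails if it takes over 69 s, if anything falls off the work surface, if the arm or the gripper's body presses on something with over 40 N, if the wrist force passes 120 N, or if a joint passes its speed limit or range.

## Working session

There is one attempt and no reset: what is moved stays moved. The work goes in short steps, Python scripts to look and compute and a shell command to move; the robot and the scene stay as the last step left them, time stands still between calls to the robot, and variables do not carry over. Pictures are saved under pics/ and viewed, at most 10 in all, crops included, and the job is handed in when it is done.

```bash
mkdir -p pics; ls; python3 - <<'E'
from workcell import env, grab_frame, camera_model, models
import cv2,numpy as np
for c in("top","side"):
    cv2.imwrite(f"pics/{c}0.png",grab_frame(c))
    m=camera_model(c);print(c,np.round(m["K"],1).tolist(),np.round(-m["R"].T@m["t"]).tolist())
    for n in["elevator_mid","elevator_blade","gauge","gauge_anvil","gauge_rest","ratchet_grip","spindle","bottle","jar","dish","tube_rack"]:
        try: print(n,[(np.round(d["point"]).tolist(),round(d["p"],2)) for d in models.search_frame(n,c)][:4])
        except Exception as e: print(n,e)
s=env.state();print(s)
E
```

```text
pics
top [[506.4, 0.0, 321.2], [0.0, 506.4, 202.1], [0.0, 0.0, 1.0]] [332.0, -17.0, 1519.0]
elevator_mid [([839.0, -132.0, 11.0], 0.81), ([210.0, -403.0, 8.0], 0.8), ([461.0, -230.0, 12.0], 0.68)]
elevator_blade [([464.0, -228.0, 12.0], 0.76), ([216.0, -400.0, 11.0], 0.69), ([842.0, -131.0, 9.0], 0.55)]
gauge [([490.0, 77.0, 18.0], 0.6)]
gauge_anvil [([484.0, 75.0, 12.0], 0.63), ([461.0, -230.0, 14.0], 0.37)]
gauge_rest [([489.0, 78.0, 18.0], 0.93)]
ratchet_grip []
spindle []
bottle [([598.0, 19.0, 74.0], 0.49)]
jar [([472.0, 246.0, 83.0], 0.9)]
dish [([375.0, 136.0, 16.0], 0.93)]
tube_rack [([713.0, -333.0, 43.0], 0.9)]
side [[397.0, 0.0, 318.4], [0.0, 397.0, 210.1], [0.0, 0.0, 1.0]] [-11.0, 505.0, 1023.0]
elevator_mid [([841.0, -128.0, 6.0], 0.6), ([456.0, -227.0, 7.0], 0.57), ([379.0, 131.0, 17.0], 0.16)]
elevator_blade [([456.0, -229.0, 14.0], 0.75), ([838.0, -130.0, 1.0], 0.45), ([381.0, 130.0, 16.0], 0.38)]
gauge [([485.0, 108.0, 13.0], 0.56)]
gauge_anvil [([482.0, 106.0, 13.0], 0.81)]
gauge_rest [([484.0, 108.0, 13.0], 0.78), ([488.0, 135.0, 180.0], 0.37)]
ratchet_grip []
spin
[... 197 characters left out ...]
-312.0, 45.0], 0.73)]
{'time_s': 1.2, 'qpos': array([-7.72344277e+01,  1.83130003e+01,  8.96386601e+01,  2.02150216e-03,
        7.20435469e+01, -1.14526565e+00]), 'qvel': array([ 0.1115445 , -0.01714064, -0.0082391 ,  0.04676105, -0.17142766,
        0.00693054]), 'effort': array([ 5.87298728e-04, -4.12367070e+01, -2.32232273e+01,  7.26256915e-02,
        3.76724184e-02,  9.15073883e-06]), 'ee_pos': array([ 138.2593833 , -558.1536464 ,  224.96719275]), 'ee_rot': array([ 1.79995170e+02, -1.82691262e-03,  1.39102149e+01]), 'force': array([ 0.58034952, -0.26240422,  0.91217068]), 'torque': array([-0.03879383, -0.01270672, -0.01620889]), 'gripper_force': 0.0, 'gripper_width': 91.27060074274263}
```

View pics/top0.png

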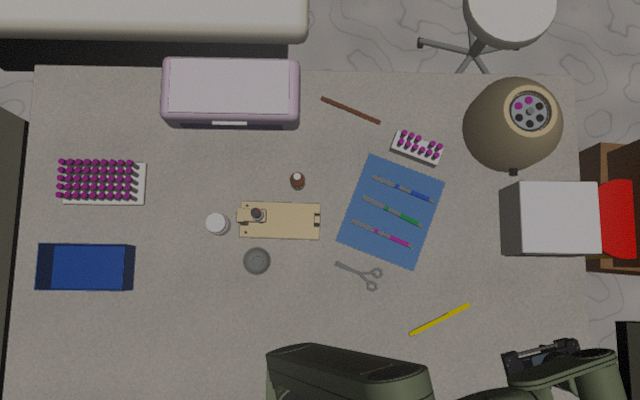

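View pics/side0.png

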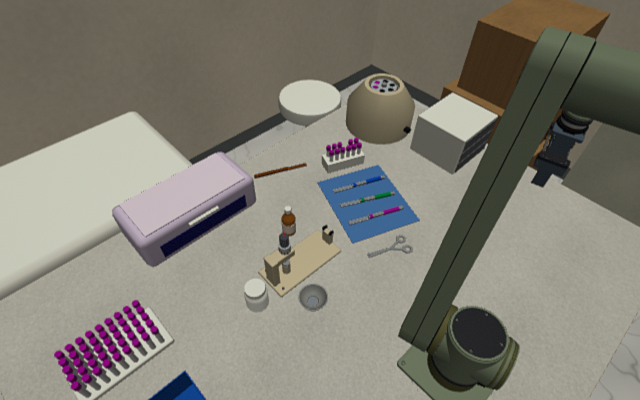

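The top view shows the candidates: purple elevator (381,234), green (391,210), blue (402,188), brown stick (350,110) and yellow stick (440,319). I choose the purple one by its bands. The gauge is at (280,220), with its knob at (257,214) and its forked rest at (318,219). Next is a close crop.

```bash
python3 - <<'E'
import cv2,numpy as np
t=cv2.imread("pics/top0.png")
a=cv2.resize(t[205:260,335:435],(800,440),interpolation=cv2.INTER_CUBIC)[70:370]
b=cv2.resize(t[195:245,230:330],(600,300),interpolation=cv2.INTER_CUBIC)
b=cv2.copyMakeBorder(b,0,0,0,200,0)
cv2.imwrite("pics/crop.png",np.vstack([a,b]))
E
```

```text
(no output)
```

View pics/crop.png

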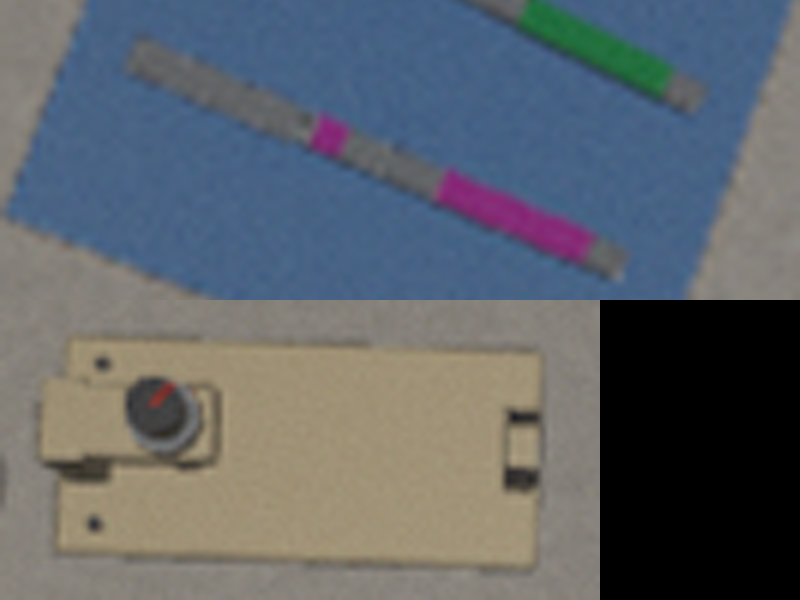

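The crop shows the purple elevator alone, with its blade tip at about pixel (352,220) and its handle end at (412,247). Below it are the gauge plate's corners and the fork.

```bash
cat > h.py <<'E'
import cv2,numpy as np
from workcell import env,grab_frame,camera_model,models
def ray(c,uv,z):
    m=camera_model(c);R,t,K=map(np.array,(m["R"],m["t"],m["K"]))
    o=-R.T@t.ravel();d=R.T@np.linalg.solve(K,[uv[0],uv[1],1])
    return (o+d*(z-o[2])/d[2])[:2]
def proj(c,X):
    m=camera_model(c);p=np.array(m["K"])@(np.array(m["R"])@np.array(X)+np.array(m["t"]).ravel());return p[:2]/p[2]
def rigid(A,B): # A->B 2D
    A,B=map(np.array,(A,B));a,b=A.mean(0),B.mean(0);p,q=A-a,B-b
    th=np.arctan2((p[:,0]*q[:,1]-p[:,1]*q[:,0]).sum(),(p*q).sum());c,s=np.cos(th),np.sin(th);R=np.array([[c,-s],[s,c]])
    return R,b-R@a,np.degrees(th)
E
python3 - <<'E'
from h import *
t=cv2.imread("pics/top0.png")
C=[((u+.5)/6-.5+230,(v-300+.5)/6-.5+195) for u,v in[(68,339),(541,353),(536,568),(57,552)]]
W=[ray("top",p,12) for p in C]
G=[(55,65),(55,-175),(-55,-175),(-55,65)]
R,o,th=rigid(G,W);print("gauge",o,th,"res",np.round(np.array(W)-(np.array(G)@R.T+o),1).tolist())
print("rest",R@[0,-165]+o)
h=[((u+.5)/6-.5+230,(v-300+.5)/6-.5+195) for u,v in[(523,416),(519,478)]];print("rest mid by prongs",np.mean([ray("top",p,72) for p in h],0))
print("knob",ray("top",((156+.5)/6-.5+230,(106+.5)/6-.5+195),182))
for c,box in(("top",(340,212,420,255)),("side",(342,200,410,228))):
    im=cv2.imread(f"pics/{c}0.png").astype(int);x0,y0,x1,y1=box
    s=im[y0:y1,x0:x1];m=((s[...,0]-s[...,2])<25)|((s[...,2]-s[...,1])>30)
    n,l,st,_=cv2.connectedComponentsWithStats(m.astype(np.uint8))
    i=1+st[1:,4].argmax();v,u=np.nonzero(l==i);print(c,st[i])
    P=np.array([ray(c,(a+x0,b+y0),4+7) for a,b in zip(u,v)])
    r=cv2.minAreaRect(P.astype(np.float32));print(r)
    mu=P.mean(0);w,V=np.linalg.eigh(np.cov(P.T));d=V[:,1];d*=np.sign(d[1]);q=(P-mu)@d
    mid=mu+d*(q.min()+q.max())/2;print("mid-length",mid,"ang",np.degrees(np.arctan2(d[1],d[0])),"len",np.ptp(q),"grip",mid-5*d)
E
```

```text
gauge [495.86352137 127.99977335] -0.9772817552741159 res [[-1.7, -1.6], [-1.2, 2.0], [1.1, 1.3], [1.8, -1.7]]
rest [493.04928842 -36.97622518]
rest mid by prongs [492.57759624 -35.74057985]
knob [496.32936556 127.22112419]
top [ 11   7  62  30 281]
((459.8291015625, -231.93084716796875), (198.6577606201172, 13.087654113769531), 67.23263549804688)
mid-length [ 459.84222046 -231.93702222] ang 67.20147307385758 len 198.65866956558784 grip [ 457.90476104 -236.5463878 ]
side [  6   6  55  19 223]
((457.8414001464844, -227.73123168945312), (200.6316680908203, 18.243165969848633), 67.56719207763672)
mid-length [ 457.00335049 -227.37069057] ang 68.19378156317094 len 200.72010364002057 grip [ 455.14600748 -232.01291815]
```

```bash
cat >> h.py <<'E'
def plan(target,yaw,n):
    s=env.state();p=np.array(s["ee_pos"]);y=s["ee_rot"][2];D=(np.array(target)-p)/n;dy=(yaw-y)/n
    for i in range(n):
        a=np.radians(y+dy*i);c,q=np.cos(a),np.sin(a)
        print("%.1f %.1f %.1f | turn %.2f"%(c*D[0]+q*D[1],q*D[0]-c*D[1],-D[2],-dy))
E
python3 -c "
from h import *
plan([456.5,-234.5,110],67.4,10)"
```

```text
38.7 -23.8 11.5 | turn -5.35
40.7 -20.1 11.5 | turn -5.35
42.4 -16.2 11.5 | turn -5.35
43.7 -12.1 11.5 | turn -5.35
44.7 -8.0 11.5 | turn -5.35
45.2 -3.8 11.5 | turn -5.35
45.4 0.4 11.5 | turn -5.35
45.2 4.6 11.5 | turn -5.35
44.5 8.8 11.5 | turn -5.35
43.5 12.9 11.5 | turn -5.35
```

```bash
python3 -m crank '-0.3 38.7 -23.8 11.5 0 0 -5.35; -0.3 40.7 -20.1 11.5 0 0 -5.35; -0.3 42.4 -16.2 11.5 0 0 -5.35; -0.3 43.7 -12.1 11.5 0 0 -5.35; -0.3 44.7 -8 11.5 0 0 -5.35; -0.3 45.2 -3.8 11.5 0 0 -5.35; -0.3 45.4 0.4 11.5 0 0 -5.35; -0.3 45.2 4.6 11.5 0 0 -5.35; -0.3 44.5 8.8 11.5 0 0 -5.35; -0.3 43.5 12.9 11.5 0 0 -5.35' 20; python3 -m crank '-0.3 0 0 0 0 0 0; -0.3 0 0 0 0 0 0'; python3 - <<'E'
from h import *
plan([456.5,-234.5,60],67.4,1)
im=grab_frame("top");a=cv2.resize(im[195:265,335:435],(800,560),interpolation=cv2.INTER_CUBIC);cv2.imwrite("pics/t1.png",a)
E
```

```text
time_s: 2.45
ee_pos: [457.5, -233.3, 109.8]
ee_rot: [180.0, 0.0, 67.6]
force: [0.9, -0.4, -0.0]
gripper_width: 59.3
gripper_force: 0.0
time_s: 2.7
ee_pos: [456.2, -234.6, 110.0]
ee_rot: [-180.0, 0.0, 67.4]
force: [0.2, 0.2, 0.0]
gripper_width: 59.5
gripper_force: 0.0
0.2 0.3 50.0 | turn 0.02
```

View pics/t1.png

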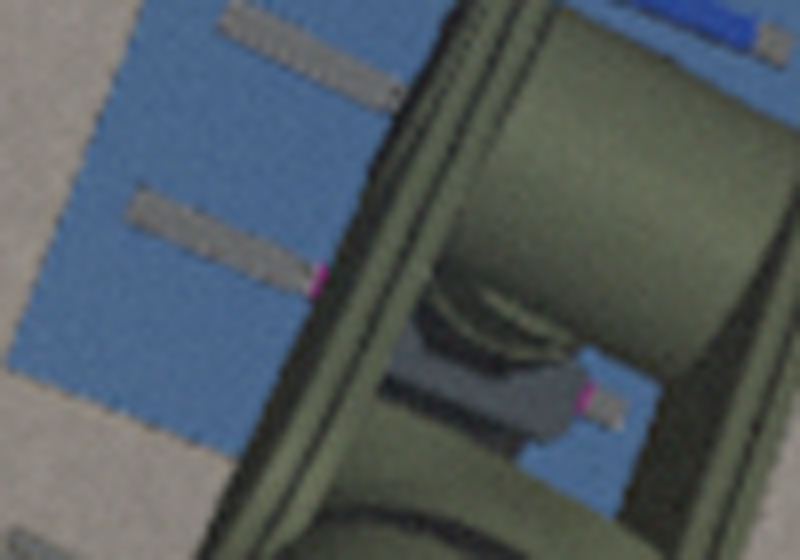

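The view shows the elevator's blade tip at crop (135,205) and its handle end at (620,410), both in line under the gripper. I'll descend and grip.

```bash
python3 -m crank '-0.3 0 0.2 35 0 0 0; -0.3 0 0 30 0 0 0; -0.3 0 0 15 0 0 0; -0.3 0 0 8 0 0 0; -0.3 0 0 5.5 0 0 0; -0.3 0 0 0 0 0 0; -0.3 0 0 0 0 0 0' 20; python3 -m crank '1 0 0 0 0 0 0; 1 0 0 0 0 0 0; 1 0 0 0 0 0 0; 1 0 0 0 0 0 0; 1 0 0 0 0 0 0; 1 0 0 0 0 0 0' 20
```

```text
time_s: 3.62
ee_pos: [457.0, -234.7, 17.1]
ee_rot: [179.9, 0.0, 67.4]
force: [-0.7, 0.3, 0.1]
gripper_width: 59.4
gripper_force: 0.0
time_s: 4.38
ee_pos: [456.8, -234.6, 16.5]
ee_rot: [180.0, 0.0, 67.4]
force: [0.5, 0.1, -0.5]
gripper_width: 11.9
gripper_force: 20.0
```

```bash
python3 -m crank '1 0 0 -8 0 0 0; 1 0 0 -25 0 0 0; 1 0 0 -40 0 0 0; 1 0 0 -40 0 0 0; 1 0 0 -20 0 0 0; 1 0 0 0 0 0 0' 30; python3 -c "
from h import *
plan([493.6,-10,150],88.9,8)"
```

```text
time_s: 5.12
ee_pos: [457.2, -234.8, 151.2]
ee_rot: [179.8, 0.0, 67.4]
force: [0.3, 1.0, -2.1]
gripper_width: 11.6
gripper_force: 30.0
27.7 -6.6 0.1 | turn -2.69
28.0 -5.3 0.1 | turn -2.69
28.2 -4.0 0.1 | turn -2.69
28.3 -2.6 0.1 | turn -2.69
28.4 -1.3 0.1 | turn -2.69
28.5 0.0 0.1 | turn -2.69
28.4 1.4 0.1 | turn -2.69
28.3 2.7 0.1 | turn -2.69
```

```bash
python3 -m crank '1 27.7 -6.6 0 0 0 -2.69; 1 28 -5.3 0 0 0 -2.69; 1 28.2 -4 0 0 0 -2.69; 1 28.3 -2.6 0 0 0 -2.69; 1 28.4 -1.3 0 0 0 -2.69; 1 28.5 0 0 0 0 -2.69; 1 28.4 1.4 0 0 0 -2.69; 1 28.3 2.7 0 0 0 -2.69; 1 0 0 0 0 0 0; 1 0 0 0 0 0 0'; python3 - <<'E'
from h import *
plan([493.6,-10,150],88.9,1)
s=grab_frame("side");t=grab_frame("top");cv2.imwrite("pics/s2f.png",s);cv2.imwrite("pics/t2f.png",t)
a=cv2.resize(s[190:310,240:400],(800,600),interpolation=cv2.INTER_CUBIC);cv2.imwrite("pics/s2.png",a)
b=cv2.resize(t[180:260,225:345],(800,533),interpolation=cv2.INTER_CUBIC);cv2.imwrite("pics/t2.png",b)
e=env.state();p=e["ee_pos"];y=np.radians(e["ee_rot"][2])
for k in(105,35,-95):
    X=[p[0]+k*np.cos(y),p[1]+k*np.sin(y),p[2]-7.5 if k>35 else p[2]-2.5]
    print(k,((proj("side",X)-[240,190]+.5)*5).round(),((proj("top",X)-[225,180]+.5)*6.667).round())
E
```

```text
time_s: 6.38
ee_pos: [492.2, -10.1, 148.6]
ee_rot: [-179.9, 0.0, 88.9]
force: [-0.2, 0.2, -2.2]
gripper_width: 11.9
gripper_force: 30.0
0.1 1.4 -1.4 | turn 0.03
105 [275. 240.] [297. 236.]
35 [369. 168.] [468. 240.]
-95 [533.  54.] [786. 251.]
```

View pics/s2.png

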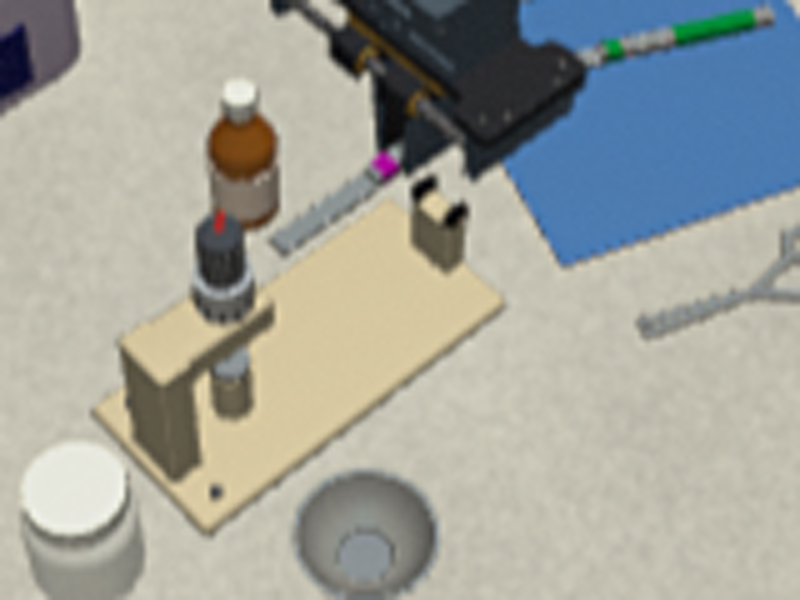

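View pics/t2.png

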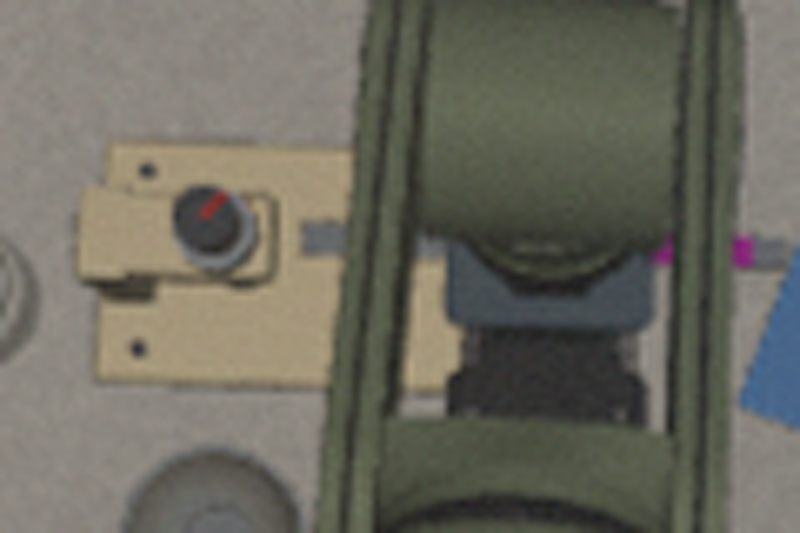

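The side crop shows the elevator held level with its tip at (279,245). The rest is at (440,205), the anvil at (232,375) and the base corners at (210,533), (505,302), (92,411). The top crop has the tip at (302,237), within about 2 mm of the prediction. I'll cross-check the gauge from the side view.

```bash
python3 - <<'E'
from h import *
f=lambda u,v:((u+.5)/5-.5+240,(v+.5)/5-.5+190)
W=[ray("side",f(*p),12) for p in[(210,533),(505,302),(92,411)]]
G=[(-55,65),(-55,-175),(55,65)]
R,o,th=rigid(G,W);print(o,th,np.round(np.array(W)-(np.array(G)@R.T+o),1).tolist())
print("tip side",ray("side",f(279,245),148.6-7.5),"top",ray("top",((302.5)/6.667-.5+225,(237.5)/6.667-.5+180),141))
print("prong mid side",np.mean([ray("side",f(*p),72) for p in[(425,187),(456,211)]],0))
e=env.state();print(e["ee_pos"])
E
```

```text
[492.51585775 132.32525167] -0.6073504450084612 [[0.6, -2.1], [0.6, 3.3], [-1.2, -1.3]]
tip side [489.96058174  94.91953882] top [494.00985029  92.47697816]
prong mid side [489.03498263 -31.52386978]
[492.47276925 -10.47239617 148.96107266]
```

```bash
python3 -m crank '1 0 1.5 0 0 0 0; 1 0 0 25 0 0 0; 1 0 0 20 0 0 0; 1 0 0 10 0 0 0; 1 0 0 10 0 0 0; 1 0 0 7 0 0 0; 1 0 0 0 0 0 0; 1 0 0 0 0 0 0'; python3 - <<'E'
from h import *
s=grab_frame("side");cv2.imwrite("pics/s3.png",cv2.resize(s[190:310,240:400],(800,600),interpolation=cv2.INTER_CUBIC));print(env.state()["ee_pos"],env.state()["force"])
E
```

```text
time_s: 7.48
ee_pos: [494.8, -9.8, 77.8]
ee_rot: [179.9, 0.0, 88.9]
force: [-0.3, -0.4, -0.8]
gripper_width: 11.8
gripper_force: 30.0
[494.84452715  -9.76761671  77.86441804] [-0.26364077  0.59294325 -0.50745608]
```

View pics/s3.png

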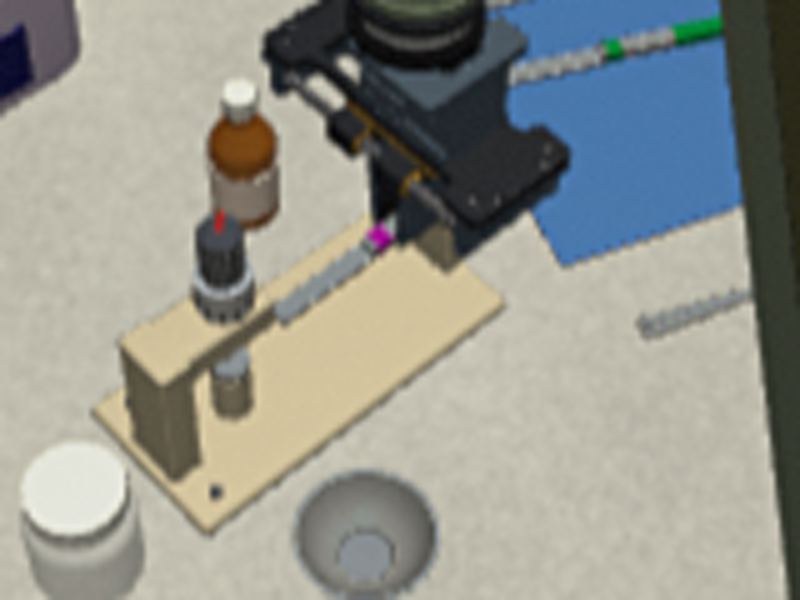

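The elevator is in line over the slot with its tip in front of the arm at (278,318). I'll slide it in.

```bash
python3 -m crank '1 5 0 1 0 0 0; 1 8 0 0 0 0 0; 1 8 0 0 0 0 0; 1 8 0 0 0 0 0; 1 8 0 0 0 0 0; 1 8 0 0 0 0 0; 1 5.5 0 0 0 0 0; 1 0 0 0 0 0 0; 1 0 0 0 0 0 0'; python3 - <<'E'
from h import *
s=grab_frame("side");cv2.imwrite("pics/s4.png",np.hstack([cv2.resize(s[230:290,270:350],(800,600),interpolation=cv2.INTER_CUBIC)]));
for i in range(3): e=env.state();print(e["ee_pos"],e["force"],e["ee_rot"])
E
```

```text
time_s: 8.65
ee_pos: [495.4, 40.6, 76.4]
ee_rot: [-180.0, 0.0, 88.9]
force: [0.3, 0.5, -1.1]
gripper_width: 11.9
gripper_force: 30.0
[495.33438611  40.56588295  76.39605188] [-0.04253869  0.04979316 -1.69839517] [-1.79994510e+02  1.01316199e-02  8.89187601e+01]
[495.33438611  40.56588295  76.39605188] [-0.04253869  0.04979316 -1.69839517] [-1.79994510e+02  1.01316199e-02  8.89187601e+01]
[495.33438611  40.56588295  76.39605188] [-0.04253869  0.04979316 -1.69839517] [-1.79994510e+02  1.01316199e-02  8.89187601e+01]
```

View pics/s4.png

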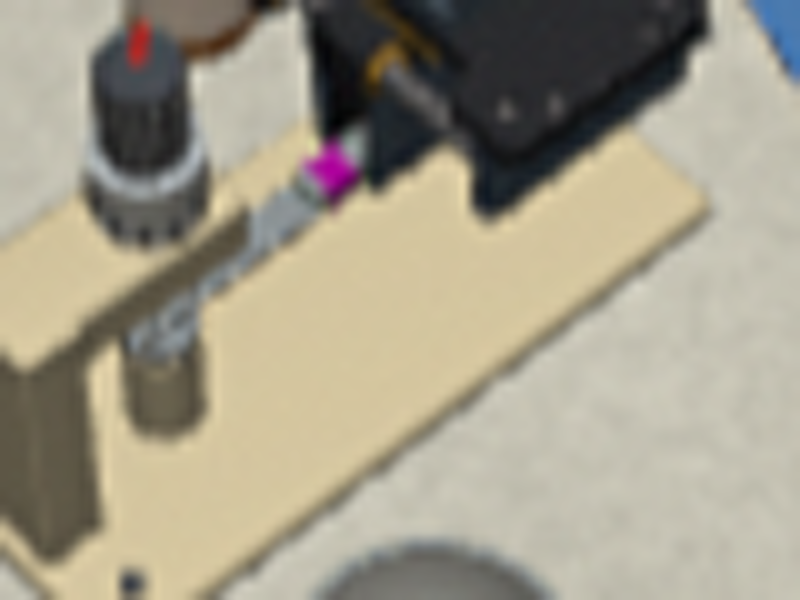

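The blade lies over the anvil, with its tip at about (135,345) in the crop and the anvil top at (165,350). I'll lower it until contact.

```bash
python3 -m crank '1 0 0 1.5 0 0 0; 1 0 0 1 0 0 0; 1 0 0 0.7 0 0 0; 1 0 0 0 0 0 0; 1 0 0 0 0 0 0'; python3 -m crank '1 0 0 0.5 0 0 0; 1 0 0 0 0 0 0; 1 0 0 0 0 0 0'
```

```text
time_s: 9.32
ee_pos: [495.4, 40.7, 73.2]
ee_rot: [180.0, 0.0, 88.9]
force: [-0.4, 0.2, -1.9]
gripper_width: 11.3
gripper_force: 30.0
time_s: 9.7
ee_pos: [495.4, 40.7, 72.7]
ee_rot: [180.0, 0.0, 88.9]
force: [0.2, -0.0, -0.5]
gripper_width: 11.5
gripper_force: 30.0
```

```bash
python3 -m crank '1 0 0 0.3 0 0 0; 1 0 0 0 0 0 0; 1 0 0 0 0 0 0'; python3 -m crank '0.7 0 0 0 0 0 0; 0.6 0 0 0 0 0 0; 0.4 0 0 0 0 0 0; 0.2 0 0 0 0 0 0; 0.2 0 0 0 0 0 0; 0.2 0 0 0 0 0 0'
```

```text
time_s: 10.07
ee_pos: [495.4, 40.7, 72.5]
ee_rot: [180.0, 0.0, 88.9]
force: [0.5, -0.1, -0.3]
gripper_width: 12.0
gripper_force: 30.0
time_s: 10.82
ee_pos: [495.4, 40.7, 72.4]
ee_rot: [180.0, 0.0, 88.9]
force: [0.2, 1.2, 0.8]
gripper_width: 36.6
gripper_force: 0.0
```

```bash
python3 -m crank '0.2 0 0 -15 0 0 0; 0.2 0 0 -40 0 0 0; 0.2 0 0 -50 0 0 0; 0.2 0 0 -42 0 0 0; 0.2 -50 0 0 0 0 0; 0.2 -50 0 0 0 0 0; 0.2 -50 0 0 0 0 0;0.2 0 0 0 0 0 0; 0.2 0 0 0 0 0 0'; python3 - <<'E'
from h import *
s=grab_frame("side");t=grab_frame("top");cv2.imwrite("pics/t5f.png",t)
a=cv2.resize(s[220:290,270:363],(797,600),interpolation=cv2.INTER_CUBIC)[:,:500];b=cv2.resize(t[195:245,230:280],(300,300),interpolation=cv2.INTER_CUBIC)
c=cv2.resize(t[200:240,280:330],(300,240),interpolation=cv2.INTER_CUBIC)
cv2.imwrite("pics/c5.png",np.hstack([a,np.vstack([b,c,np.zeros((60,300,3),np.uint8)])]))
E
```

```text
time_s: 11.95
ee_pos: [492.5, -108.9, 220.1]
ee_rot: [180.0, -0.0, 88.9]
force: [0.0, 0.8, -0.3]
gripper_width: 36.4
gripper_force: 0.0
```

View pics/c5.png

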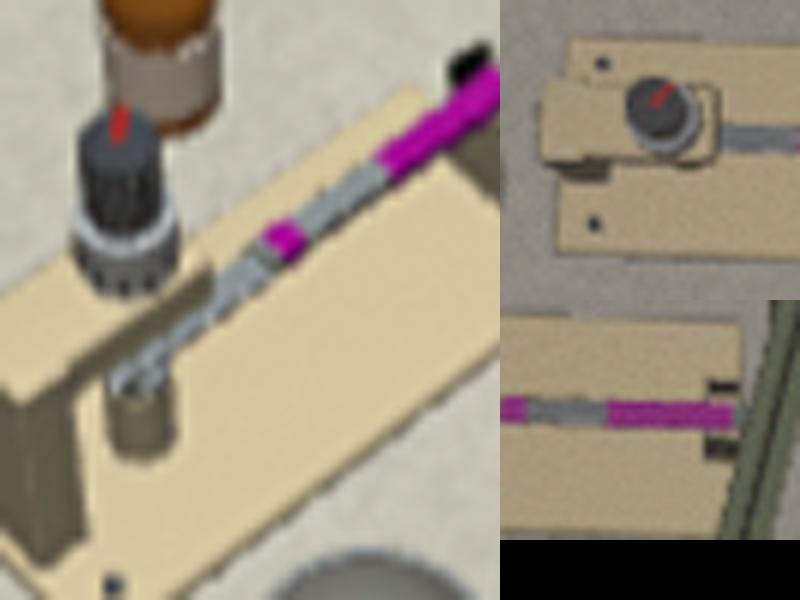

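The blade lies on the anvil and the handle sits between the prongs, roughly centred. I'll check its lengthwise position from the band edges.

```bash
python3 - <<'E'
from h import *
def edges(f,c,p0,p1,z):
    im=cv2.imread(f).astype(float);L=[]
    n=400;U=np.linspace(p0,p1,n).astype(np.float32)
    s=cv2.remap(im.astype(np.float32),U[:,0].reshape(1,-1),U[:,1].reshape(1,-1),cv2.INTER_LINEAR)[0]
    g=s[:,2]-s[:,1]>25
    k=np.nonzero(np.diff(g.astype(int)))[0];return [ray(c,U[i],z) for i in k]
A=edges("pics/top0.png","top",(352,221),(412,247),14)
tip=ray("top",(136.5/8-.5+335,124.5/8-.5+205),9);end=ray("top",(618.5/8-.5+335,338.5/8-.5+205),14)
print([round(np.linalg.norm(a-tip),1) for a in A],np.linalg.norm(end-tip))
B=edges("pics/t5f.png","top",(270,218),(321,219),70);print(np.round(B,1).tolist())
print([np.round(a[1]+np.linalg.norm(x-tip)-128-15,1) for a,x in zip(B,A)])
print("gauge at y", [round(495.86+(b[1]-128)*0.0171-b[0],1) for b in B])
plan([496,128.5,215],88.9,1)
E
```

```text
[np.float64(71.1), np.float64(84.7), np.float64(121.7), np.float64(183.4)] 195.7692909999775
[[493.9, 71.2], [493.8, 57.6], [493.6, 19.8], [493.2, -41.6]]
[np.float64(-0.8), np.float64(-0.7), np.float64(-1.5), np.float64(-1.2)]
gauge at y [np.float64(1.0), np.float64(0.8), np.float64(0.4), np.float64(-0.3)]
236.7 -0.7 4.8 | turn 0.10
```

```bash
python3 -m crank '0 47.5 0 0 0 0 0; 0 47.5 0 0 0 0 0; 0 47.5 0 0 0 0 0; 0 47.5 0 0 0 0 0; 0 47.5 0 0 0 0 0; 0 0 0 0 0 0 -10; 0 0 0 0 0 0 -10; 0 0 0 0 0 0 -10; 0 0 0 0 0 0 -10; 0 0 0 0 0 0 -10'; python3 -m crank '0 0 0 0 0 0 -10; 0 0 0 0 0 0 -10; 0 0 0 0 0 0 -10; 0 0 0 0 0 0 -10; 0 0 0 0 0 0 -10; 0 0 0 0 0 0 -10; 0 0 0 0 0 0 -10; 0 0 0 0 0 0 -10; 0 0 0 0 0 0 -10; 0 0 0 0 0 0 0'; python3 - <<'E'
from h import *
e=env.state();print(e["ee_pos"],e["ee_rot"],e["qpos"].round(1))
plan([497,129,160.5],e["ee_rot"][2],1)
E
```

```text
time_s: 13.3
ee_pos: [496.4, 129.6, 219.6]
ee_rot: [-180.0, -0.0, 139.4]
force: [-0.5, 0.3, 0.1]
gripper_width: 46.0
gripper_force: 0.0
time_s: 14.55
ee_pos: [496.5, 129.3, 219.6]
ee_rot: [180.0, 0.0, -131.1]
force: [1.0, -0.1, 0.4]
gripper_width: 45.3
gripper_force: 0.0
[496.54285168 129.34120492 219.55358485] [ 1.79994604e+02  3.60427554e-03 -1.31076963e+02] [  13.3   13.    98.     0.    69.  -125.6]
-0.0 -0.6 59.1 | turn -0.00
```

```bash
python3 -m crank '0 0 -0.5 20 0 0 0; 0 0 0 20 0 0 0; 0 0 0 12 0 0 0; 0 0 0 6 0 0 0; 0 0 0 0 0 0 0; 0 0 0 0 0 0 0' 5; python3 -m crank '0.5 0 0 0 0 0 0; 0.6 0 0 0 0 0 0; 0.8 0 0 0 0 0 0; 1 0 0 0 0 0 0; 1 0 0 0 0 0 0; 1 0 0 0 0 0 0' 5
```

```text
time_s: 15.3
ee_pos: [497.8, 128.0, 162.1]
ee_rot: [-180.0, 0.1, -131.1]
force: [0.2, -0.0, -0.4]
gripper_width: 45.8
gripper_force: 0.0
time_s: 16.05
ee_pos: [497.0, 128.4, 161.7]
ee_rot: [179.9, 0.0, -131.1]
force: [-2.8, 2.2, 4.7]
gripper_width: 25.8
gripper_force: 5.0
```

```bash
python3 -m crank '1 0 0.7 0 0 0 0; 1 0 0 0 0 0 0; 1 0 0 0 0 0 0'; python3 -m crank '1 0 0.7 0 0 0 0; 1 0 0 0 0 0 0; 1 0 0 0 0 0 0'
```

```text
time_s: 16.42
ee_pos: [496.9, 128.4, 161.7]
ee_rot: [-180.0, 0.0, -131.1]
force: [-3.1, 2.5, 5.3]
gripper_width: 26.0
gripper_force: 5.0
time_s: 16.8
ee_pos: [496.9, 128.5, 161.7]
ee_rot: [-179.9, 0.0, -131.1]
force: [-1.3, 0.3, 5.0]
gripper_width: 25.6
gripper_force: 5.0
```

```bash
python3 -m crank '1 0 0 0 0 0 0; 1 0 0 0 0 0 0; 1 0 0 0 0 0 8; 1 0 0 0 0 0 8; 1 0 0 0 0 0 8; 1 0 0 0 0 0 8; 1 0 0 0 0 0 8; 1 0 0 0 0 0 0; 1 0 0 0 0 0 0' 15; python3 -c "
from h import *
e=env.state();print(e['torque'],e['force'])"
```

```text
time_s: 17.92
ee_pos: [496.5, 129.1, 161.7]
ee_rot: [180.0, 0.0, -171.1]
force: [-1.6, 1.7, 6.3]
gripper_width: 25.8
gripper_force: 15.0
[ 0.56280117  0.33065031 -0.06429117] [-1.64018677  1.72635676  6.31296474]
```

```bash
python3 -m crank '1 0 0 0 0 0 10; 1 0 0 0 0 0 10; 1 0 0 0 0 0 10; 1 0 0 0 0 0 10; 1 0 0 0 0 0 10; 1 0 0 0 0 0 0; 1 0 0 0 0 0 0' ; python3 -c "
from h import *
e=env.state();print(e['torque'],e['force'])
cv2.imwrite('pics/s6f.png',grab_frame('side'))"
```

```text
time_s: 18.8
ee_pos: [496.8, 129.8, 161.7]
ee_rot: [179.9, -0.0, 138.9]
force: [-1.5, 5.6, 4.6]
gripper_width: 25.4
gripper_force: 15.0
[ 0.88438404  0.22693054 -0.03768329] [-1.51798503  5.58272834  4.55281053]
```

```bash
python3 -m crank '1 0.7 0.8 0 0 0 0; 1 0 0 0 0 0 10; 1 0 0 0 0 0 10; 1 0 0 0 0 0 10; 1 0 0 0 0 0 10; 1 0 0 0 0 0 10; 1 0 0 0 0 0 0; 1 0 0 0 0 0 0' ; python3 -c "
from h import *
e=env.state();print(e['torque'],e['force'])"
```

```text
time_s: 19.85
ee_pos: [497.4, 130.3, 161.7]
ee_rot: [179.9, -0.1, 89.1]
force: [1.4, 4.9, 3.1]
gripper_width: 25.4
gripper_force: 15.0
[ 0.74095692 -0.39252191 -0.01247638] [1.40797297 4.91152983 3.11400316]
```

```bash
python3 -m crank '1 0 0 0 0 0 10; 1 0 0 0 0 0 10; 1 0 0 0 0 0 10; 1 0 0 0 0 0 10; 1 0 0 0 0 0 10; 1 0 0 0 0 0 0; 1 0 0 0 0 0 0' ; python3 -c "
from h import *
e=env.state();print(e['torque'],e['force'])"
```

```text
time_s: 20.72
ee_pos: [498.1, 130.0, 161.8]
ee_rot: [179.9, -0.2, 39.2]
force: [4.0, 3.3, 1.5]
gripper_width: 25.9
gripper_force: 15.0
[ 0.54310954 -0.84785514  0.07558224] [4.00213063 3.31128627 1.50428176]
```

```bash
python3 -m crank '1 0.9 0.2 0 0 0 0; 1 0 0 0 0 0 10; 1 0 0 0 0 0 10; 1 0 0 0 0 0 10; 1 0 0 0 0 0 10; 1 0 0 0 0 0 10; 1 0 0 0 0 0 10; 1 0 0 0 0 0 10; 1 0 0 0 0 0 0; 1 0 0 0 0 0 0' ; python3 -c "
from h import *
e=env.state();print(e['torque'],e['force'],e['qpos'][5])
s=grab_frame('side');cv2.imwrite('pics/s7.png',cv2.resize(s[215:290,260:360],(800,600),interpolation=cv2.INTER_CUBIC))"
```

```text
time_s: 21.98
ee_pos: [498.2, 129.0, 161.7]
ee_rot: [179.9, -0.2, -30.7]
force: [4.5, -2.9, 3.6]
gripper_width: 25.5
gripper_force: 15.0
[-0.38268767 -0.87594712  0.05309193] [ 4.50110106 -2.88426921  3.63632927] 134.16619817459147
```

View pics/s7.png

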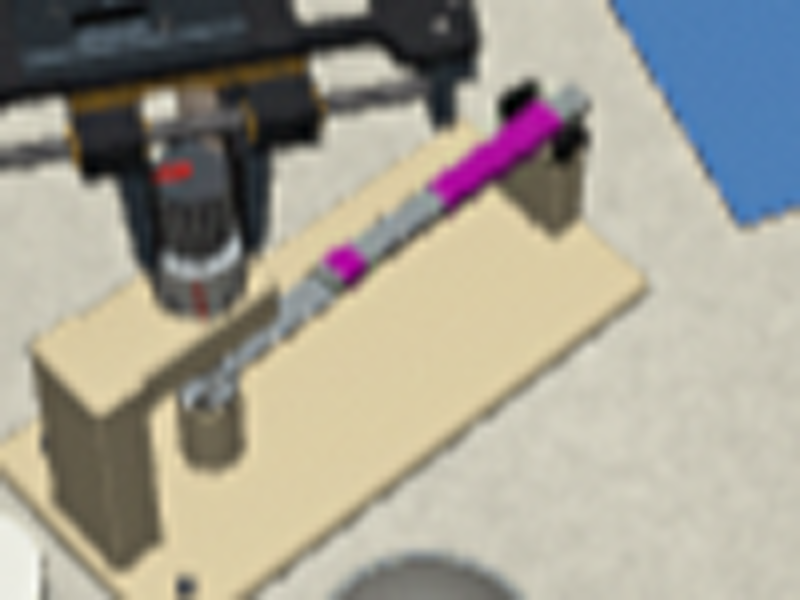

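The crop shows the knob's red line at (172,172), pointing left, and the barrel's line at (200,298). The elevator is still level on the anvil and rest. I'll regrip, turn further, and track the red marks numerically to confirm slip.

```bash
cat >> h.py <<'E'
def red(tag):
    s=grab_frame("side");cv2.imwrite(f"pics/r_{tag}.png",s)
    s=s[215:290,260:320].astype(int);m=((s[...,2]-s[...,1])>45)&((s[...,2]-s[...,0])>45)
    n,l,st,c=cv2.connectedComponentsWithStats(m.astype(np.uint8))
    print(tag,[(st[i,4],((c[i]+.5)*8).round().tolist()) for i in range(1,n)])
E
python3 -m crank '0.5 0 0 0 0 0 0; 0 0 0 0 0 0 0; 0 0 0 0 0 0 0; 0 0 0 0 0 0 0; 0 -0.3 -0.5 0 0 0 -10; 0 0 0 0 0 0 -10; 0 0 0 0 0 0 -10; 0 0 0 0 0 0 -10; 0 0 0 0 0 0 -10; 0 0 0 0 0 0 -10' 15; python3 -m crank '0 0 0 0 0 0 -10; 0 0 0 0 0 0 -10; 0 0 0 0 0 0 -10; 0 0 0 0 0 0 -10; 0 0 0 0 0 0 -10; 0 0 0 0 0 0 -10; 0 0 0 0 0 0 0; 0 0 0 0 0 0 0'; python3 -c "
from h import *
red('a')"; python3 -m crank '0.6 0 0 0 0 0 0; 1 0 0 0 0 0 0; 1 0 0 0 0 0 0; 1 0 0 0 0 0 0; 1 0 0 0 0 0 0' 15; python3 -c "
from h import *
red('b')"
```

```text
time_s: 23.28
ee_pos: [496.6, 130.9, 161.1]
ee_rot: [-180.0, 0.1, 29.3]
force: [1.0, 0.8, 0.4]
gripper_width: 45.6
gripper_force: 0.0
time_s: 24.28
ee_pos: [496.9, 130.9, 161.3]
ee_rot: [-180.0, 0.0, 88.8]
force: [-0.1, 0.4, -0.1]
gripper_width: 45.6
gripper_force: 0.0
a []
time_s: 24.95
ee_pos: [497.5, 130.9, 161.5]
ee_rot: [180.0, 0.0, 88.9]
force: [0.6, -0.5, -0.5]
gripper_width: 25.6
gripper_force: 15.0
b []
```

```bash
sed -i 's/>45/>25/g' h.py; python3 -m crank '1 0 0 0 0 0 10; 1 0 0 0 0 0 10; 1 0 0 0 0 0 10; 1 0 0 0 0 0 10; 1 0 0 0 0 0 10; 1 0 0 0 0 0 0; 1 0 0 0 0 0 0' 15;  python3 -c "
from h import *
s=env.state();print(s['torque'],s['force']);red('c')"; python3 -m crank '1 0 0 0 0 0 10; 1 0 0 0 0 0 10; 1 0 0 0 0 0 10; 1 0 0 0 0 0 10; 1 0 0 0 0 0 10; 1 0 0 0 0 0 10; 1 0 0 0 0 0 10; 1 0 0 0 0 0 0; 1 0 0 0 0 0 0'; python3 - <<'E'
from h import *
s=env.state();print(s['torque'],s['force']);red('d')
g=grab_frame
def old(f):
    import h; h.grab_frame=lambda c:cv2.imread(f); h.red('old'); h.grab_frame=g
old('pics/r_a.png')
im=cv2.imread('pics/s7.png');im=cv2.resize(im,(100,75),interpolation=cv2.INTER_AREA).astype(int)
m=((im[...,2]-im[...,1])>25)&((im[...,2]-im[...,0])>25);v,u=np.nonzero(m);print("s7",[(a*8,b*8) for a,b in zip(u,v)])
E
```

```text
time_s: 25.88
ee_pos: [498.4, 130.4, 161.5]
ee_rot: [179.9, -0.1, 39.1]
force: [5.2, -1.2, -2.8]
gripper_width: 25.9
gripper_force: 15.0
[-0.46564443 -0.92540971  0.04094035] [ 5.18809417 -1.16623073 -2.75836461]
c [(np.int32(1), [292.0, 20.0]), (np.int32(1), [44.0, 132.0]), (np.int32(11), [453.0, 162.0]), (np.int32(1), [236.0, 156.0]), (np.int32(1), [268.0, 164.0]), (np.int32(4), [332.0, 248.0]), (np.int32(3), [201.0, 311.0])]
time_s: 27.05
ee_pos: [498.5, 129.1, 161.5]
ee_rot: [179.9, -0.3, -30.8]
force: [5.1, -6.7, -2.6]
gripper_width: 25.4
gripper_force: 15.0
[-1.13106374 -0.97737481  0.02664814] [ 5.05320201 -6.67431465 -2.60720142]
d [(np.int32(1), [100.0, 100.0]), (np.int32(1), [244.0, 108.0]), (np.int32(11), [196.0, 156.0]), (np.int32(11), [453.0, 162.0]), (np.int32(4), [332.0, 248.0]), (np.int32(7), [199.0, 301.0])]
old [(np.int32(8), [461.0, 156.0]), (np.int32(3), [199.0, 191.0]), (np.int32(1), [188.0, 212.0]), (np.int32(1), [204.0, 316.0])]
s7 [(np.int64(472), np.int64(136)), (np.int64(480), np.int64(136)), (np.int64(464), np.int64(144)), (np.int64(472), np.int64(144)), (n
[... 289 characters left out ...]
.int64(160), np.int64(168)), (np.int64(168), np.int64(168)), (np.int64(176), np.int64(168)), (np.int64(184), np.int64(168)), (np.int64(432), np.int64(168)), (np.int64(440), np.int64(168)), (np.int64(152), np.int64(176)), (np.int64(160), np.int64(176)), (np.int64(168), np.int64(176)), (np.int64(176), np.int64(176)), (np.int64(424), np.int64(176)), (np.int64(432), np.int64(176)), (np.int64(328), np.int64(240)), (np.int64(336), np.int64(240)), (np.int64(320), np.int64(248)), (np.int64(328), np.int64(248)), (np.int64(192), np.int64(288)), (np.int64(192), np.int64(296)), (np.int64(200), np.int64(296)), (np.int64(192), np.int64(304)), (np.int64(200), np.int64(304)), (np.int64(200), np.int64(312))]
```

The barrel's mark stayed at (200,300) while the knob's mark moved round by about 120°, so the ratchet slipped well past an eighth of a turn. I'll release, retreat upward and check the elevator.

```bash
python3 -m crank '0.6 0 0 0 0 0 0; 0.2 0 0 0 0 0 0; 0 0 0 0 0 0 0; 0 0 0 0 0 0 0; 0 0 0 -20 0 0 0; 0 0 0 -50 0 0 0; 0 0 0 -50 0 0 0; 0 0 0 0 0 0 0' 15; python3 -c "
from h import *
e=env.state();plan([380,-130,280],e['ee_rot'][2],6)"
```

```text
time_s: 28.1
ee_pos: [499.0, 131.6, 285.7]
ee_rot: [-179.6, -0.4, -31.0]
force: [-0.2, 0.5, -0.5]
gripper_width: 45.7
gripper_force: 0.0
5.5 47.6 0.9 | turn -0.00
5.5 47.6 0.9 | turn -0.00
5.5 47.6 0.9 | turn -0.00
5.5 47.6 0.9 | turn -0.00
5.5 47.6 0.9 | turn -0.00
5.5 47.6 0.9 | turn -0.00
```

```bash
python3 -m crank '0 5.5 47.6 0 0 0 0; 0 5.5 47.6 0 0 0 0; 0 5.5 47.6 0 0 0 0; 0 5.5 47.6 0 0 0 0; 0 5.5 47.6 0 0 0 0; 0 5.5 47.6 0 0 0 0; 0 0 0 0 0 0 0; 0 0 0 0 0 0 0';  python3 - <<'E'
from h import *
red('e');t=grab_frame("top");cv2.imwrite("pics/t8.png",t)
for f in("t5f","t8"):
    im=cv2.imread(f"pics/{f}.png").astype(int)[205:232,260:325];m=(im[...,2]-im[...,1]>25)&(im[...,0]-im[...,1]>25)
    n,l,st,c=cv2.connectedComponentsWithStats(m.astype(np.uint8));print(f,[(int(st[i,4]),(c[i]+[260,205]).round(2).tolist()) for i in range(1,n) if st[i,4]>3])
a=cv2.imread("pics/r_e.png").astype(int)
for n in["s2f"]: 
    b=cv2.imread("pics/s2f.png").astype(int)
    for k,(x0,y0,x1,y1) in dict(bottle=(280,203,298,238),jar=(242,276,268,310),dish=(297,280,330,312)).items(): print(k,abs(a-b)[y0:y1,x0:x1].mean().round(1))
print(env.state()["ee_pos"])
E
```

```text
time_s: 29.1
ee_pos: [377.8, -130.3, 280.7]
ee_rot: [-180.0, 0.1, -31.1]
force: [0.1, 0.7, 0.3]
gripper_width: 45.5
gripper_force: 0.0
e [(np.int32(121), [227.0, 39.0]), (np.int32(12), [197.0, 154.0]), (np.int32(11), [453.0, 162.0]), (np.int32(4), [248.0, 156.0]), (np.int32(4), [332.0, 248.0]), (np.int32(5), [202.0, 302.0])]
t5f [(17, [281.65, 217.47]), (83, [307.88, 218.52])]
t8 [(17, [281.65, 217.47]), (83, [307.88, 218.52])]
bottle 2.1
jar 0.7
dish 0.8
[ 378.23341257 -129.80766234  280.98543305]
```

```bash
python3 -c "
from workcell import env
print(env.job_done())"
```

```text
the job is handed in; nothing more can be done
None
```

The purple-banded elevator is lying in the gauge and clamped: the ratchet slipped about 120°, the elevator did not shift, the bottle, jar and dish look undisturbed, and I handed the job in at about 29 s.

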